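# Eject the cartridge and stop it on the ramp

## Robot

A 6-joint arm with a two-finger parallel gripper is mounted at the origin on the work surface. World frame = base frame: x ahead of the robot, y to its left, z up, the work surface at z = 0. Lengths are in m, angles in rad, forces in N, time in s.
With the tool pointing down it reaches from about 0.275 to 0.75 m from the base axis. Payload 10.2 kg.
Tool frame: the origin (TCP) lies midway between the tips of the shut fingers; the grasp point (between the pads) lies r.tcp_to_grasp behind it (r.tcp_to_grasp is the distance from the TCP to the grasp point, in m); z points along the fingers, y is the line along which they close (so a half turn about z gives the same grasp; the last joint's range is limited). The gripper opens to 88 mm and grips with 3 to 60 N. Pads are 18 mm wide; open, the fingers measure 123 mm over their backs; the gripper's body (75 mm by 187 mm) begins 45 mm behind the grasp point.
Start: joints at [-1.476, 0.313, 1.498, -0, 1.331, -0.223], TCP at [0.164, -0.499, 0.239] pointing down, gripper open.
Joint ranges: [-2.94, 2.94], [-0.97, 2.17], [0.19, 2.56], [-1.23, 4.37], [0.02, 3.11], [-2.88, 2.88]. Speed limits (rad/s): [2.39, 2.39, 3.01, 3.14, 3.14, 3.14].

## Interface

Orientations are given as [roll, pitch, yaw] about the fixed x, y, z axes, in that order (R = Rz(yaw) Ry(pitch) Rx(roll)).
In Python, from plant import r, cams, workorder gives the robot as it stands. The module is installed in compiled form; this text tells all that it offers.
- The arm moves only by the shell command python3 -m creep 'ROWS' [FORCE]. ROWS is JSON, a list of rows, each an object of numbers: "tx", "ty", "tz": the shift along the tool's x, y, z scaled (see below); "wx", "wy", "wz": the turn, a rotation vector about the tool's x, y, z scaled (see below); "jaw": the gripper command: -1 is shut, 1 is fully open, values between are in proportion. In form: [{"tx": .., "ty": .., "tz": .., "wx": .., "wy": .., "wz": .., "jaw": ..}, ...]. A call has 1 to 8 rows; each row is the pose to reach, as a shift and turn from the pose commanded when the call began, along the tool's axes at that moment; what a row does not reach only later rows make up. The controller multiplies each number of a shift by 10 cm and each number of a turn by 1.5 rad. A row lasts 1/12 s, in which the tool goes at most 41.7 mm and 7.16 degrees, less where a joint would pass 70% of its speed; a pose out of reach is approached as far as the arm can. A call with a number of a shift or a turn outside -1 to 1 is refused whole. A call with a gripper value outside its range is refused whole. The fingers move at their own pace and stop on an object; FORCE is the grip in N (left out, the last holds). Time passes only in rows, so rows that repeat a pose let the fingers close. It gives the time, the measured TCP pose, the force, the opening and the grip force at its end, in the units of the state.
- r.state(): the state, without advancing time (a new reading comes with each control period).
- cams.read_camera(name): name is "scene" or "top"; returns a dict with "image" (384x512x3 uint8, blue, green, red), "depth" (384x512 float32, m along the optical axis (not along the pixel's ray), 0 where there is no reading), "fovy" (degrees; the focal length in pixels is half the picture's height over the tangent of half this angle, whatever the lens; pixels are square), "cx", "cy" (the principal point, pixels), "world_to_cam" (4x4, takes a point from world to camera coordinates). Camera axes: x right, y up, looking along -z (the intrinsics and any distortion apply to the point x, -y, -z); pixel columns grow to the right and rows downward; lengths in m; the calibration is good to about 2 mm. A picture is of the moment at which its call begins.
- workorder.job_done(): hands the job in; it is judged then, once.
Trained networks look in a picture, given as the dict that the camera call returned (one of the last four; its "shot" number tells which), for a name from the list of things; names that differ only in an ending like _2 or _b are one class to them, and where a whole thing is asked for, a point or a joint stands for the part that bears it (a point fixed in the world has none). Each returns a list of dicts, best first, with "score" (0 to 1); they miss things now and then, are a little off and sometimes report something else, mostly with a low value. They report only what shows in the picture. A call takes as long as a camera call.
- cams.recognise(picture, name): "xy" ([column, row] in pixels, amid what is visible of it).
- cams.cut_out(picture, name): "mask" (384x512 bool, what is visible of it) and "xy" ([column, row] in pixels, amid what is visible of it).
The state is a dict: "time": time; "joints": joint angles; "joint_velocities": joint speeds; "effort": joint torques, N m; "tool_pos": TCP position; "tool_rot": TCP orientation; "force": force on the tool from outside, world axes, zero at the start; "moment": the same for the moment, N m; "width": finger opening in m; "grip_force": force on a finger pad.
Only numpy, scipy, OpenCV 4.12 (cv2) and the standard library are available. Lean on these libraries where they do the work, as an engineer would, in place of code of your own. Each camera call takes 0.05 s, during which the arm holds its last target. There are 200 camera calls.

## Task

The analyser has finished, and its cartridge is to be kept for a second reading instead of going into the discard tray. Set one fingertip in the ramp as a stop, press the eject key beside the ramp with the other fingertip, and trap the cartridge on the ramp when the spring throws it out, before any of it gets past the ramp's open end. Touch only, do not pick anything up; leave the bottle, jar and tube rack alone, and finish while a fingertip is still holding the cartridge at rest on the ramp.

Things in the scene. Friction and masses are not known exactly. Their poses are not given: they have to be found in the camera images.
- analyser: White benchtop analyser, fixed. Origin on the bench below the middle of the bay's mouth; own x points back into it, y to the eject key's side, z up. Ramp in front at |y| < 30 mm; shoulder with the key 72 mm high at x -97..2, y 30..92 mm. Behind the mouth: bay with clear cover (113 mm high at the mouth, 138 mm at x 62), side housing 126 mm high (y 30..92), rear housing 160 mm high at x 62..150 mm.
- ramp: Slippery steel ramp, fixed. Origin on its surface, middle of the bay's mouth, 92 mm above the bench. Own x runs up into the bay, -x down the slope (22 degrees) to the open end at x = -110 mm; y is level, across the ramp towards the key; z is square to the surface. Channel 45 mm wide between two rails 7 mm thick, 10 mm high. A freed cartridge is off its end in 0.2 s.
- eject_key_top (a point): Middle of the top of the grey eject key (26 mm along the ramp, 24 mm across), on the shoulder, 58 mm sideways of the ramp's middle line, at x -54, y 58 mm of analyser. Up, its top is 81 mm above the bench; fully down 74 mm, which is 4 mm above the ramp's surface on the middle line straight across from it: a second fingertip level with the first there bars the channel.
- eject_key (a joint): Travel of the eject key, m: 0 up, 0.007 fully down. It goes straight down against a return spring (1.2 N at first, 4 N fully down) and springs back when let go. At about 4.5 mm its catch frees the cartridge, which a spring plunger throws out of the bay at once.
- cartridge: White plastic test cartridge, 60 mm long, 42 mm wide, 14 mm high, about 80 g, two side notches near its tail. Origin in the middle of its underside; own x along its length towards the tail, z out of its top. At first it lies in the bay under the clear cover, flat on the slope, origin at x = 34 mm of ramp (front edge 4 mm inside the mouth), held by the key's catch.
- discard_tray: Grey open tray, 105 x 100 mm, 35 mm high, fixed on the bench under the ramp's open end; origin in the middle of its underside.
- dropper_bottle: Bystander: white dropper bottle with a long nozzle, 42 mm diameter, 118 mm high, standing on the bench; origin in the middle of its base.
- reagent_jar: Bystander: brown glass jar with white cap, 48 mm diameter, 65 mm high, standing on the bench; origin in the middle of its base.
- tube_rack: Bystander: grey block 44 x 110 x 35 mm with four blue-capped tubes, 90 mm high in all, standing on the bench; origin in the middle of its base.

How it is judged:
On the way, in this order (a step that is already met when the one before it is completed fails the run):
1. the eject key is pressed down (value of joint eject_key above 0.003 m).
2. the cartridge has popped out and is stopped by a finger on the ramp (x of cartridge in the frame of ramp below 0.02 m and linear speed of cartridge below 0.02 m/s and contact force between the fingers and cartridge above 0.03 N), for 0.3 s.
At the end, for the whole second after the job is handed in: The cartridge lies flat on the ramp (underside within 4 mm of the surface, tilt to it under 0.12 rad), its front edge at least 10 mm out of the bay's mouth and not past the ramp's open end, at rest (under 20 mm/s) and touched by a finger (more than 0.03 N) (all of step 2 and x of cartridge in the frame of ramp above -0.08 m and z of cartridge in the frame of ramp between -0.004 and 0.004 m and angle between the z axis of cartridge and the z axis of ramp, either way round below 0.12 rad); the arm keeps its last pose, push and grip.
It fails at once if the cartridge runs past the open end of the ramp (x of cartridge in the frame of ramp below -0.08 m).
It fails at once if the cartridge is lifted off the ramp (z of cartridge in the frame of ramp above 0.012 m).
It fails at once if the bottle, jar or tube rack is moved (distance of any of dropper_bottle, reagent_jar, tube_rack from where it was at the start of the episode above 0.015 m).
It also fails if it takes over 29 s, if anything falls off the work surface, if the arm or the gripper's body presses on something with over 40 N, if the wrist force passes 120 N, or if a joint passes its speed limit or range.

## Working session

There is one attempt and no reset: what is moved stays moved. The work goes in short steps, Python scripts to look and compute and a shell command to move; the robot and the scene stay as the last step left them, time stands still between calls to the robot, and variables do not carry over. Pictures are saved under pics/ and viewed, at most 10 in all, crops included, and the job is handed in when it is done.

```bash
mkdir -p pics; cat > h.py <<'E'
import numpy as np, cv2
from plant import r, cams, workorder
def pts(p, mask=None):
    d=p["depth"]; h,w=d.shape; f=h/2/np.tan(np.radians(p["fovy"])/2)
    v,u=np.mgrid[:h,:w]
    P=np.stack([(u-p["cx"])/f*d,-(v-p["cy"])/f*d,-d],-1)
    T=np.linalg.inv(p["world_to_cam"]); W=P@T[:3,:3].T+T[:3,3]
    W[d<=0]=np.nan
    return W
E
python3 - <<'E'
from h import *
for n in("scene","top"):
    p=cams.read_camera(n); cv2.imwrite(f"pics/{n}0.png",p["image"]); W=pts(p)
    print(n,{k:v for k,v in p.items() if k not in("image","depth")})
    for t in("analyser","ramp","eject_key","cartridge","discard_tray","dropper_bottle","reagent_jar","tube_rack"):
        for c in cams.cut_out(p,t)[:1]:
            q=W[c["mask"]]; q=q[~np.isnan(q[:,0])]
            print(t,round(c["score"],2),np.round(c["xy"]),c["mask"].sum(), np.round(np.median(q,0),3) if len(q) else 0, np.round(np.percentile(q,[2,98],axis=0),3).tolist() if len(q) else 0)
s=r.state(); print(s, r.tcp_to_grasp)
E
```

```text
scene {'fovy': 49.57283385747552, 'cx': 261.21864888782244, 'cy': 189.92944385234227, 'world_to_cam': array([[ 0.73105505,  0.68228931,  0.00630927, -0.37336736],
       [-0.39425046,  0.41484589,  0.82004235,  0.15058552],
       [ 0.55688875, -0.60198354,  0.57226806, -1.07268007],
       [ 0.        ,  0.        ,  0.        ,  1.        ]]), 'shot': 1}
analyser 0.67 [289. 198.] 15109 [0.579 0.01  0.073] [[0.49, -0.155, 0.004], [0.658, 0.179, 0.164]]
ramp 0.59 [304. 186.] 4064 [0.59  0.037 0.084] [[0.549, -0.048, 0.051], [0.622, 0.112, 0.136]]
eject_key 0.75 [232. 319.] 4288 [ 0.668 -0.221  0.037] [[0.611, -0.244, 0.005], [0.712, -0.187, 0.092]]
cartridge 0.58 [315. 175.] 15 [0.587 0.054 0.099] [[0.577, 0.052, 0.097], [0.594, 0.056, 0.101]]
discard_tray 0.76 [262. 264.] 4216 [ 0.603 -0.098  0.013] [[0.553, -0.16, 0.003], [0.662, -0.047, 0.037]]
dropper_bottle 0.56 [365. 218.] 1054 [0.689 0.064 0.054] [[0.67, 0.055, 0.006], [0.704, 0.079, 0.11]]
reagent_jar 0.7 [199. 222.] 1032 [ 0.478 -0.117  0.044] [[0.45, -0.132, 0.005], [0.489, -0.091, 0.067]]
tube_rack 0.97 [234. 318.] 4442 [ 
[... 1239 characters left out ...]
: 0.9, 'joints': array([-1.47640935e+00,  3.12837619e-01,  1.49771854e+00, -3.23826220e-05,
        1.33099078e+00, -2.23416320e-01]), 'joint_velocities': array([-7.83901453e-05,  1.01115115e-03, -3.91886493e-04,  3.79536969e-04,
        8.86509276e-04, -8.71902345e-04]), 'effort': array([ 2.35903623e-03, -4.02100039e+01, -2.52415806e+01,  6.96614035e-02,
        3.19613807e-02, -7.32285059e-06]), 'tool_pos': array([ 0.16402477, -0.49871635,  0.23874513]), 'tool_rot': array([3.14155505e+00, 4.08029040e-05, 3.17810991e-01]), 'force': array([-0.55229097,  0.19418632, -0.78320916]), 'moment': array([-0.00900447,  0.01491453,  0.02014031]), 'grip_force': 0.0, 'width': 0.08822678221767227} 0.0187
```

View pics/top0.png

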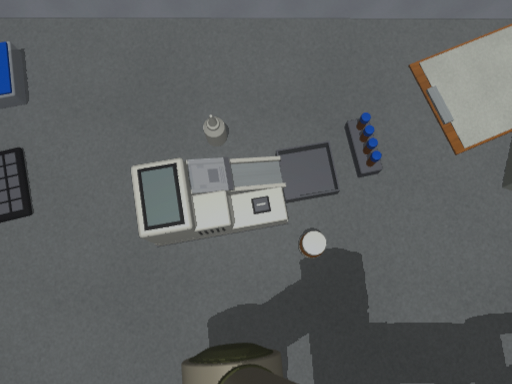

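View pics/scene0.png

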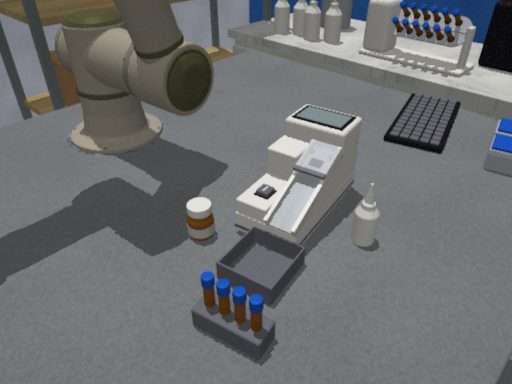

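```bash
python3 - <<'E'
from h import *
# fit analyser pose (x,y,yaw) from height profile using both depth pictures
from scipy.optimize import differential_evolution
Q=[]
for n in("scene","top"):
    p=cams.read_camera(n); W=pts(p)
    c=cams.cut_out(p,"analyser")[0]["mask"]; c=cv2.dilate(c.astype(np.uint8),np.ones((15,15)))>0
    q=W[c]; Q.append(q[~np.isnan(q[:,0])])
    k=cams.cut_out(p,"eject_key")[:2]; print([(x["score"],x["xy"]) for x in k])
Q=np.vstack(Q); 
# shoulder top plane z~72mm, ramp, key, housings
def feat(a):
    x0,y0,t=a; c,s=np.cos(t),np.sin(t)
    d=Q[:,:2]-[x0,y0]; X=d@[c,s]; Y=d@[-s,c]; Z=Q[:,2]
    H=np.full(len(Q),np.nan)
    H[(X>-97)&False]=0
    def put(m,h): H[m]=np.broadcast_to(h,len(Q))[m]
    put((X>-.097)&(X<.002)&(Y>.030)&(Y<.092),.072)
    put((abs(X+.054)<.013)&(abs(Y-.058)<.012),.081)
    put((X>.002)&(X<.062)&(Y>.03)&(Y<.092),.126)
    put((X>.062)&(X<.150)&(abs(Y)<.03),.160)
    put((X>-.10)&(X<0)&(abs(Y)<.0225),.092+X*np.tan(np.radians(22)))
    e=abs(Z-H); return e
f=lambda a:-np.sum(feat(a)<.004)
b=differential_evolution(f,[(.52,.64),(-.02,.12),(0.5,2.8)],popsize=40,maxiter=150,seed=1)
print(b.x,b.fun,len(Q))
x0,y0,t=b.x
for l,x,y in(("key",-.054,.058),("stop",-.054,0),("end",-.1,0)):
    print(l,x0+x*np.cos(t)-y*np.sin(t),y0+x*np.sin(t)+y*np.cos(t))
E
```

```text
[(0.45, [262.7, 190.6])]
[(0.7, [260.5, 204.3])]
[0.57986435 0.04920347 1.7469266 ] -9287.0 39702
key 0.5322236009493088 -0.01412392266613744
stop 0.5893262899251792 -0.003961102598606651
end 0.597386457564945 -0.04924944213119354
```

The top view shows the ramp at about (258,172) running right to the tray at (307,171), with the key at (261,204). The jar is at (313,243), the bottle at (214,128) and the rack at (366,140). The scene view agrees: nothing stands on the ramp side approach except the low jar. I'll use tool-down at yaw 1.395 with the TCP at (0.561, -0.012), one finger over the key and the other over the ramp. I'm setting off now.

```bash
python3 -m creep '[{"tx":1,"ty":-0.64,"tz":0,"wx":0,"wy":0,"wz":0,"jaw":1},{"tx":1,"ty":-0.64,"tz":0,"wx":0,"wy":0,"wz":0,"jaw":1},{"tx":1,"ty":-0.64,"tz":0,"wx":0,"wy":0,"wz":0,"jaw":1},{"tx":1,"ty":-0.64,"tz":0,"wx":0,"wy":0,"wz":0,"jaw":1}]'
python3 -m creep '[{"tx":1,"ty":-0.64,"tz":0,"wx":0,"wy":0,"wz":0,"jaw":1},{"tx":1,"ty":-0.64,"tz":0,"wx":0,"wy":0,"wz":0,"jaw":1},{"tx":1,"ty":-0.64,"tz":0,"wx":0,"wy":0,"wz":0,"jaw":1},{"tx":1,"ty":-0.64,"tz":0,"wx":0,"wy":0,"wz":0,"jaw":1}]'
python3 -m creep '[{"tx":1,"ty":-0.64,"tz":0,"wx":0,"wy":0,"wz":0,"jaw":1},{"tx":1,"ty":-0.64,"tz":0,"wx":0,"wy":0,"wz":0,"jaw":1},{"tx":1,"ty":-0.64,"tz":0,"wx":0,"wy":0,"wz":0,"jaw":1},{"tx":1,"ty":-0.64,"tz":0,"wx":0,"wy":0,"wz":0,"jaw":1}]'
python3 -m creep '[{"tx":1,"ty":-0.64,"tz":0,"wx":0,"wy":0,"wz":0,"jaw":1},{"tx":1,"ty":-0.64,"tz":0,"wx":0,"wy":0,"wz":0,"jaw":1},{"tx":1,"ty":-0.64,"tz":0,"wx":0,"wy":0,"wz":0,"jaw":1},{"tx":1,"ty":-0.64,"tz":0,"wx":0,"wy":0,"wz":0,"jaw":1}]'
```

```text
time: 1.53
tool_pos: [0.2418, -0.4029, 0.2391]
tool_rot: [-3.141, -0.001, 0.322]
force: [-0.1, -0.8, 0.1]
width: 0.0879
grip_force: 0.0
time: 1.87
tool_pos: [0.3164, -0.3111, 0.239]
tool_rot: [-3.141, -0.001, 0.322]
force: [-0.1, -1.0, 0.2]
width: 0.0882
grip_force: 0.0
time: 2.2
tool_pos: [0.3913, -0.2194, 0.2389]
tool_rot: [-3.141, -0.001, 0.322]
force: [1.2, -0.6, 1.1]
width: 0.0879
grip_force: 0.0
time: 2.53
tool_pos: [0.4662, -0.1277, 0.2387]
tool_rot: [-3.141, -0.001, 0.322]
force: [0.2, 0.1, 0.1]
width: 0.0883
grip_force: 0.0
```

```bash
python3 -m creep '[{"tx":1,"ty":-0.64,"tz":0,"wz":-0.08,"wx":0,"wy":0,"jaw":-0.08},{"tx":1,"ty":-0.8,"tz":0.2,"wx":0,"wy":0,"wz":-0.72,"jaw":-0.08},{"tx":1,"ty":-0.8,"tz":0.4,"wx":0,"wy":0,"wz":-0.72,"jaw":-0.08},{"tx":1,"ty":-0.8,"tz":0.6,"wx":0,"wy":0,"wz":-0.72,"jaw":-0.08},{"tx":1,"ty":-0.8,"tz":1,"wx":0,"wy":0,"wz":-0.72,"jaw":-0.08},{"tx":1,"ty":-0.8,"tz":1,"wx":0,"wy":0,"wz":-0.72,"jaw":-0.08},{"tx":1,"ty":-0.8,"tz":1,"wx":0,"wy":0,"wz":-0.72,"jaw":-0.08},{"tx":1,"ty":-0.8,"tz":1,"wx":0,"wy":0,"wz":-0.72,"jaw":-0.08}]'
```

```text
time: 3.2
tool_pos: [0.5339, -0.0247, 0.138]
tool_rot: [-3.14, 0.0, 1.318]
force: [0.4, -0.6, -1.1]
width: 0.0408
grip_force: 0.0
```

```bash
python3 -m creep '[{"tx":0.19,"ty":0.23,"tz":0.2,"wx":0,"wy":0,"wz":-0.05,"jaw":-0.08},{"tx":0.19,"ty":0.23,"tz":0.3,"wx":0,"wy":0,"wz":-0.05,"jaw":-0.08},{"tx":0.19,"ty":0.23,"tz":0.3,"wx":0,"wy":0,"wz":-0.05,"jaw":-0.08},{"tx":0.19,"ty":0.23,"tz":0.3,"wx":0,"wy":0,"wz":-0.05,"jaw":-0.08}]'
python3 - <<'E'
from h import *
for n in("scene",):
    p=cams.read_camera(n); i=p["image"][100:260,180:400]
    cv2.imwrite("pics/c1.png",cv2.resize(i,None,fx=3.4,fy=3.4,interpolation=cv2.INTER_CUBIC))
    f=192/np.tan(np.radians(p["fovy"])/2)
    for w in((.5325,-.0135,.081),(.5895,-.0035,.0702)):
        q=p["world_to_cam"]@[*w,1]; print(p["cx"]-f*q[0]/q[2],p["cy"]+f*q[1]/q[2])
E
```

```text
time: 3.53
tool_pos: [0.5606, -0.0118, 0.1084]
tool_rot: [-3.14, 0.0, 1.386]
force: [0.1, -0.8, 0.0]
width: 0.0405
grip_force: 0.0
265.3782473535493 189.08240656994136
294.1707618261606 205.15471839033083
```

View pics/c1.png

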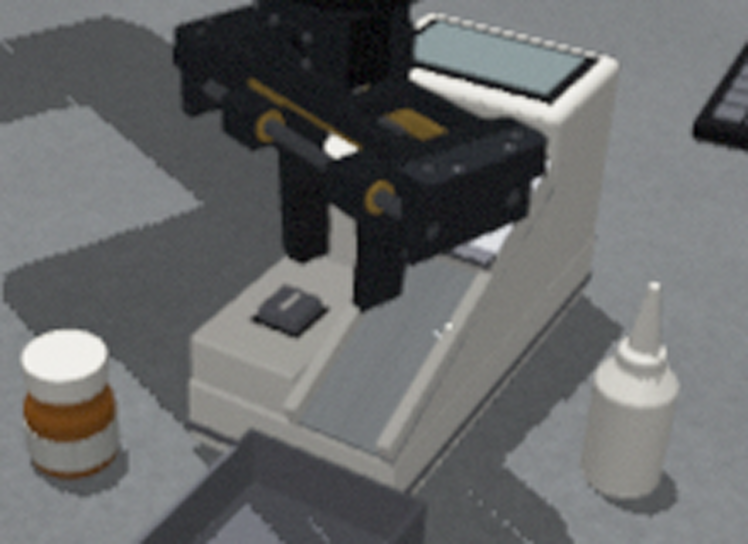

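The key shows at crop (290,308), where the model predicts it. However, my yaw sign was wrong: the tool yaw must equal the analyser's, 1.747, so I'm turning another 0.36 rad.

```bash
python3 -m creep '[{"tx":0,"ty":0,"tz":0,"wx":0,"wy":0,"wz":-0.24,"jaw":-0.08},{"tx":0,"ty":0,"tz":0,"wx":0,"wy":0,"wz":-0.24,"jaw":-0.08},{"tx":0,"ty":0,"tz":0,"wx":0,"wy":0,"wz":-0.24,"jaw":-0.08},{"tx":0,"ty":0,"tz":0.1,"wx":0,"wy":0,"wz":-0.24,"jaw":-0.08},{"tx":0,"ty":0,"tz":0.1,"wx":0,"wy":0,"wz":-0.24,"jaw":-0.08},{"tx":0,"ty":0,"tz":0.1,"wx":0,"wy":0,"wz":-0.24,"jaw":-0.08}]'
python3 - <<'E'
from h import *
s=r.state(); print(s["tool_pos"],s["tool_rot"],s["width"])
p=cams.read_camera("scene"); i=p["image"][120:240,200:360]
cv2.imwrite("pics/c2.png",cv2.resize(i,None,fx=5,fy=5,interpolation=cv2.INTER_CUBIC))
p=cams.read_camera("top"); i=p["image"][120:260,120:340]
cv2.imwrite("pics/c3.png",cv2.resize(i,None,fx=3.5,fy=3.5,interpolation=cv2.INTER_CUBIC))
E
```

```text
time: 4.08
tool_pos: [0.5607, -0.0111, 0.0985]
tool_rot: [-3.141, -0.0, 1.744]
force: [-0.9, -0.3, 0.3]
width: 0.0405
grip_force: 0.0
[ 0.56067189 -0.01107151  0.09846033] [-3.14079705e+00 -2.97657701e-04  1.74395762e+00] 0.040476498660558295
```

View pics/c2.png

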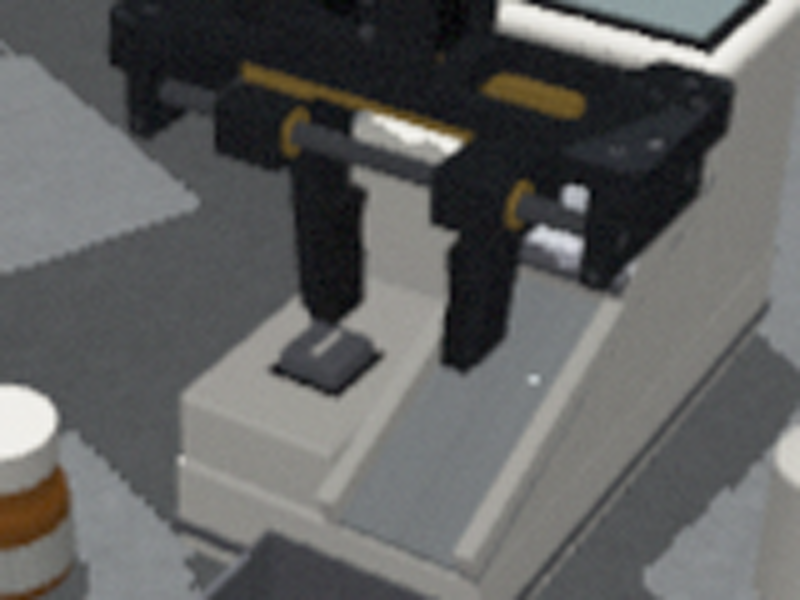

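View pics/c3.png

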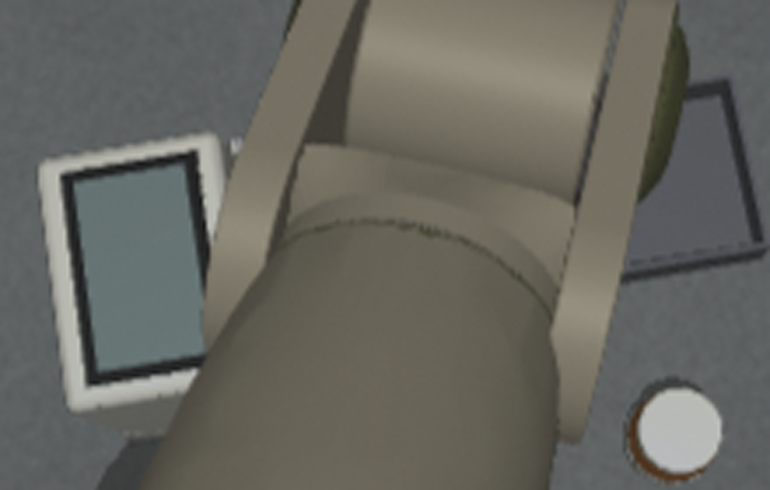

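The key finger is right above the key: its tip at crop (335,310) will drop onto (328,355). The other finger, at (470,360), is centred between the rails (about 395 and 545 at that height). Pressing now to z 0.075.

```bash
python3 -m creep '[{"tx":0,"ty":0,"tz":0.15,"wx":0,"wy":0,"wz":0,"jaw":-0.08},{"tx":0,"ty":0,"tz":0.235,"wx":0,"wy":0,"wz":0,"jaw":-0.08},{"tx":0,"ty":0,"tz":0.235,"wx":0,"wy":0,"wz":0,"jaw":-0.08},{"tx":0,"ty":0,"tz":0.235,"wx":0,"wy":0,"wz":0,"jaw":-0.08},{"tx":0,"ty":0,"tz":0.235,"wx":0,"wy":0,"wz":0,"jaw":-0.08},{"tx":0,"ty":0,"tz":0.235,"wx":0,"wy":0,"wz":0,"jaw":-0.08},{"tx":0,"ty":0,"tz":0.235,"wx":0,"wy":0,"wz":0,"jaw":-0.08},{"tx":0,"ty":0,"tz":0.235,"wx":0,"wy":0,"wz":0,"jaw":-0.08}]'
python3 - <<'E'
from h import *
p=cams.read_camera("scene"); i=p["image"][120:240,200:360]
cv2.imwrite("pics/c4.png",cv2.resize(i,None,fx=5,fy=5,interpolation=cv2.INTER_CUBIC))
W=pts(p)
for c in cams.cut_out(p,"cartridge")[:1]:
    print(c["score"],c["xy"],np.nanpercentile(W[c["mask"]],[5,50,95],axis=0))
E
```

```text
time: 4.85
tool_pos: [0.5613, -0.0109, 0.0754]
tool_rot: [3.141, 0.0, 1.748]
force: [2.0, -1.2, 3.4]
width: 0.0409
grip_force: 2.0
0.7 [310.2, 185.6] [[0.56909682 0.00508323 0.08305408]
 [0.59609245 0.02132804 0.09500059]
 [0.60480482 0.03649125 0.10242743]]
```

View pics/c4.png

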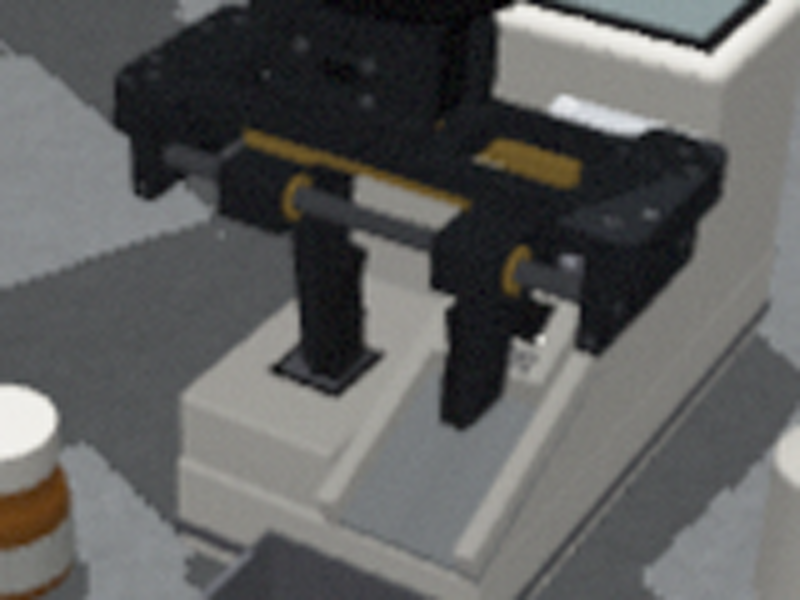

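The key is down and the white cartridge has come out; it rests against the ramp finger at about crop (535,365). Its front edge is about 45 mm out of the mouth. I'll hold a moment, check it is still and hand in.

```bash
python3 -m creep '[{"tx":0,"ty":0,"tz":0,"wx":0,"wy":0,"wz":0,"jaw":-0.08},{"tx":0,"ty":0,"tz":0,"wx":0,"wy":0,"wz":0,"jaw":-0.08},{"tx":0,"ty":0,"tz":0,"wx":0,"wy":0,"wz":0,"jaw":-0.08},{"tx":0,"ty":0,"tz":0,"wx":0,"wy":0,"wz":0,"jaw":-0.08},{"tx":0,"ty":0,"tz":0,"wx":0,"wy":0,"wz":0,"jaw":-0.08},{"tx":0,"ty":0,"tz":0,"wx":0,"wy":0,"wz":0,"jaw":-0.08},{"tx":0,"ty":0,"tz":0,"wx":0,"wy":0,"wz":0,"jaw":-0.08},{"tx":0,"ty":0,"tz":0,"wx":0,"wy":0,"wz":0,"jaw":-0.08}]'
python3 - <<'E'
from h import *
p=cams.read_camera("scene"); W=pts(p)
c=cams.cut_out(p,"cartridge")[0]; P=W[c["mask"]]; P=P[~np.isnan(P[:,0])]
print(c["score"],c["xy"],np.percentile(P,[5,50,95],axis=0))
t=1.747; d=P-[.5799,.0492,.092]; X=d[:,0]*np.cos(t)+d[:,1]*np.sin(t); a=np.radians(22)
xr=X*np.cos(a)+d[:,2]*np.sin(a); zr=-X*np.sin(a)+d[:,2]*np.cos(a)
print("ramp x",np.percentile(xr,[2,50,98]),"z",np.percentile(zr,[5,50,95]))
E
```

```text
time: 5.62
tool_pos: [0.5612, -0.0108, 0.0752]
tool_rot: [3.141, 0.0, 1.748]
force: [2.9, -1.5, 2.9]
width: 0.0407
grip_force: 2.1
0.48 [308.5, 189.1] [[0.58268725 0.0091986  0.08289875]
 [0.59643723 0.02172654 0.09514638]
 [0.60493048 0.03609224 0.10228695]]
ramp x [-0.04170905 -0.02667641 -0.00793461] z [0.00588431 0.01457083 0.01624931]
```

```bash
python3 -c "
from plant import workorder; print(workorder.job_done())"
```

```text
the job is handed in; nothing more can be done
None
```

I pressed the eject key and trapped the cartridge: it lies flat and still on the ramp against the fingertip, front edge about 42 mm out of the bay's mouth. The job was handed in around 6 s, with no verdict returned.

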